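Mug under the hot-water spout, then refit the knob and hold it pressed

TASK

Get the hot-water dispenser going: first slide the striped mug along the worktop, without lifting it, until it stands centred on the round steel drip plate under the spout. Then pick up the red knob that came off, turn it so that its D-shaped bore matches the D-shaft on top of the dispenser (the knob's white pointer goes to the side of the shaft's flat, marked orange on the collar), push it fully home on the shaft and press it well down against its spring, close to its stop. Finish while you are still holding the knob pressed down, and leave the other things standing where they are.

Things in the scene. Friction and masses are not known exactly. Their poses are not given: they have to be found in the camera images.
- mug_center (a point): striped mug (white, dark bands), 86 mm across, 90 tall, about 0.24 kg, upright. This point is on the round cup's axis, half-way up (z = 45 mm). The handle sticks out along the point's -y axis to 77 mm from the cup's axis, 30 mm wide; it starts pointing roughly away from the robot
- drip_spot (a point): centre of the steel drip plate beside the dispenser (112 mm across, flush with the worktop, z = 0, no edge): where the mug's axis belongs. Axes are the dispenser's: -x its front (to the robot), +y from the plate to the dispenser, whose side face is 60 mm away. The spout comes from that side, ends 22 mm in +y of this point, underside 102 mm up: the mug passes below
- knob_center (a point): loose red bar-grip knob, 60 g: 50 mm long (x), 22 wide (y), 46 tall, standing on the hob glass (5.5 mm above the worktop). This point is its centre, 23 mm above its underside. +x: the pointer end (white line), also the side of the bore's flat. D-bore in the underside, on the middle axis, 28 mm deep, 13.8 across, flat 3.4 mm from the axis
- knob_base (a point): centre of the knob's underside (the mouth of its bore), same axes as knob_center
- knob_flat (a point): point of the knob's underside 20 mm from its axis on the pointer (+x) side
- spindle_seat (a point): on the dispenser: centre of the top of the spindle's collar (black disc, 36 mm), z = 150.5 mm at rest; the knob's underside rests here when home. The D-shaft rises 25 mm from here: 12 mm thick, flat 2.5 mm from the axis on the +x side (orange mark on the collar), last 4 mm tapered to half size. Does not turn. Knob fits with its +x along this +x, 1 mm clearance
- spindle_flat (a point): point of the collar's top 20 mm from the shaft's axis on the side of the flat (+x)
- spindle (a joint): how far the sprung spindle is pressed down, m: 0 at rest, 0.008 at its stop. The spring takes about 5 N to begin and 11 N at the stop; it comes up again when let go
- dispenser: hot-water dispenser, fixed: white block 150 (x) x 110 (y) x 135 mm high, front -x, spout and drip plate on its -y side, valve spindle with D-shaft on top. Origin at the centre of its underside
- spice_left: spice jar with a dark lid, 41 mm across, 105 tall, standing on the hob; bystander. Origin at the centre of its underside
- spice_right: another such spice jar, 41 mm across, 105 tall, on the hob; bystander. Origin at the centre of its underside
- mill: wooden pepper mill, 58 mm across, 170 tall, on the hob; bystander. Origin at the centre of its underside
- lemon: lemon, 78x55x56 mm, on the hob; bystander. Origin at its underside
- glass: clear glass tumbler, 80 mm across, 91 tall, on the worktop; bystander. Origin at the centre of its underside
- mug: the same mug; origin on its underside, 16.5 mm from the cup's axis towards the handle (-y)
- knob: the same knob; origin at the centre of its underside, axes as knob_center

How it is judged:
By the outcome, as a careful person would: the job done as asked, in the order asked, and still so for the second after the job is handed in, while the arm keeps its last pose, push and grip.
It also fails if it takes over 66 s, if anything falls off the work surface, if the arm or the gripper's body presses on something with over 40 N, if the wrist force passes 120 N, or if a joint passes its speed limit or range.

ROBOT

A 7-joint arm with a two-finger parallel gripper is mounted at the origin on a cart in front of the work surface, level with it; the furniture and walls round the work are solid. World frame = base frame: x ahead of the robot, y to its left, z up, the work surface at z = 0. Lengths are in m, angles in rad, forces in N, time in s.
With the tool pointing down it reaches from about 0.425 to 0.875 m from the base axis. Payload 8.4 kg.
Tool frame: the origin (TCP) lies at the very end of the fingers, on their centre line; the grasp point (between the pads) lies 19 mm behind it; z points along the fingers, y is the line along which they close (so a half turn about z gives the same grasp; the last joint's range is limited). The gripper opens to 85 mm and grips with 20 to 120 N. Pads are 22 mm wide; open, the fingers measure 114 mm over their backs; the gripper's body (76 mm by 85 mm) begins 54 mm behind the grasp point. The pads swing forward as they close: fully open they stand 13 mm farther back than shut.
Start: joints at [1.205, 0.333, 0.04, 1.465, -0.013, 1.343, -0.059], TCP at [0.171, -0.627, 0.231] pointing down, gripper open.
Joint ranges: [-2.58, 2.58], [-0.38, 2.09], [-1.3, 1.39], [0.25, 2.4], [-1.5, 4.64], [0.08, 2.09], [-2.65, 2.65]. Speed limits (rad/s): [2.22, 2.22, 2.79, 2.79, 3.14, 3.14, 3.14].

INTERFACE

Orientations are given as a rotation vector (axis times angle).
In Python, from bench import r gives the robot as it stands.
- The arm moves only by the shell command python3 -m creep 'ROWS' [OPENING]. ROWS is JSON, a list that holds one entry, the list of rows, each a list of 4 numbers: the shift along the tool's x, y, z in m, then the turn about the tool's z in degrees. A call has 1 to 5 rows; each row shifts and turns the commanded pose from where the row before left it, along the tool's axes as they then stand; what a row does not reach is not made up. A row lasts 1/10 s, in which the tool goes at most 50 mm and 8.59 degrees, less where a joint would pass 70% of its speed; a pose out of reach is approached as far as the arm can. A call is refused whole if a number of a shift passes 0.05 or a number of a turn 8.59, either way. A call with a gripper value outside its range is refused whole. OPENING is the gripper's target within -1 to 1 (shut at 1, half-way at 0, fully open at -1), set as the call begins (- or left out, the last holds). The fingers move at their own pace and stop on an object; the grip force is fixed at half the most. Time passes only in rows, so rows that do not move let the fingers close. It gives the time, the measured TCP pose, the force, the opening and the grip force at its end, in the units of the state.
- r.state(): the state, without advancing time (a new reading comes with each control period).
- r.capture(name): name is "scene" or "top" or "wrist"; returns a dict with "frame" (420x560x3 uint8, red, green, blue), "camera_matrix" (3x3 intrinsics, pixels), "distortion" ([k1, k2, p1, p2, k3] as OpenCV has them; the pictures are not rectified), "pose" (4x4, takes a point from camera to world coordinates); the wrist camera has in their place "T_tool_cam" (4x4, takes a point from camera to tool coordinates, whose origin is the TCP and whose axes are the flange's). Camera axes: x right, y up, looking along -z (the intrinsics and any distortion apply to the point x, -y, -z); pixel columns grow to the right and rows downward; lengths in m; the calibration is good to about 2 mm. A picture is of the moment at which its call begins: read the wrist's pose just before it. There is no depth.
- r.hand_in(): hands the job in; it is judged then, once.
The state is a dict: "time": time; "q": joint angles; "qd": joint speeds; "joint_efforts": joint torques, N m; "position": TCP position; "tcp_rot": TCP orientation; "ft_force": force on the tool from outside, world axes, zero at the start; "wrist_torque": the same for the moment, N m; "grip_width": opening from 0.0 (shut) to 1.0 (fully open); "grip_force": force on a finger pad.
Only numpy, scipy, OpenCV 4.12 (cv2) and the standard library are available. Lean on these libraries where they do the work, as an engineer would, in place of code of your own. Each camera call takes 0.05 s, during which the arm holds its last target. There are 200 camera calls.

## Working session

There is one attempt and no reset: what is moved stays moved. The work goes in short steps, Python scripts to look and compute and a shell command to move; the robot and the scene stay as the last step left them, time stands still between calls to the robot, and variables do not carry over. Pictures are saved under pics/ and viewed, at most 10 in all, crops included, and the job is handed in when it is done.

```bash
mkdir -p pics; cat > h.py <<'E'
import numpy as np, cv2, pickle
from bench import r
def snap(n,f):
    s=r.state(); c=r.capture(n); c['state']=s
    if 'pose' not in c:
        T=np.eye(4);T[:3,:3]=cv2.Rodrigues(np.array(s['tcp_rot'],float))[0];T[:3,3]=s['position']
        c['pose']=T@np.array(c['T_tool_cam'])
    pickle.dump(dict(c),open(f'pics/{f}.pkl','wb'))
    cv2.imwrite(f'pics/{f}.png',c['frame'][:,:,::-1]); return c
def load(f): return pickle.load(open(f'pics/{f}.pkl','rb'))
def ray(c,u,v):
    p=cv2.undistortPoints(np.array([[[u,v]]],float),np.array(c['camera_matrix'],float),np.array(c['distortion'],float))[0,0]
    P=np.array(c['pose']);return P[:3,3],P[:3,:3]@np.array([p[0],-p[1],-1.])
def pt(c,u,v,z):
    o,d=ray(c,u,v);return o+d*(z-o[2])/d[2]
def proj(c,X):
    P=np.array(c['pose']);q=(np.atleast_2d(X)-P[:3,3])@P[:3,:3];q=q*[1,-1,-1]
    return cv2.projectPoints(q.reshape(-1,1,3),np.zeros(3),np.zeros(3),np.array(c['camera_matrix'],float),np.array(c['distortion'],float))[0][:,0]
E
python3 - <<'E'
from h import *
a=snap('top','top0')['frame'];b=snap('scene','sc0')['frame']
for n in('top0','sc0'):
    c=load(n);print(np.round(c['pose'],3).tolist(),c['camera_matrix'],c['distortion'])
s=r.state();print(s)
E
```

```text
[[-0.057, 0.972, -0.226, 0.303], [-0.998, -0.056, 0.009, -0.13], [-0.004, 0.226, 0.974, 1.334], [0.0, 0.0, 0.0, 1.0]] [[479.09750127   0.         287.56239292]
 [  0.         479.09750127 207.63197194]
 [  0.           0.           1.        ]] [-0.07258108  0.          0.          0.          0.        ]
[[-0.842, 0.216, -0.494, 0.046], [-0.538, -0.381, 0.752, 0.652], [-0.026, 0.899, 0.437, 0.566], [0.0, 0.0, 0.0, 1.0]] [[428.51470564   0.         271.88973627]
 [  0.         428.51470564 208.64997716]
 [  0.           0.           1.        ]] [-0.00333447  0.          0.          0.          0.        ]
{'time': 0.1, 'q': array([ 1.20482067,  0.33383872,  0.03989237,  1.46620747, -0.01341016,
        1.34331398, -0.05850869]), 'qd': array([ 0.00091617, -0.00408769, -0.00068813, -0.00298706, -0.00056975,
       -0.00056586,  0.0008366 ]), 'joint_efforts': array([ 4.26954852e-03, -6.60020399e+01,  1.37054142e+00, -4.06476367e+01,
        1.70641544e-02,  8.93624907e-03,  3.52077996e-05]), 'position': array([ 0.17120811, -0.62660161,  0.2304994 ]), 'tcp_rot': array([-3.11223626e+00, -4.17542997e-01,  4.62476966e-04]), 'ft_force': array([ 0.22128961, -0.15440255, -0.43145599]), 'wrist_torque': array([ 0.01786362, -0.00555154,  0.01986989]), 'grip_force': 0.0, 'grip_width': 1.000241118728715}
```

View pics/top0.png

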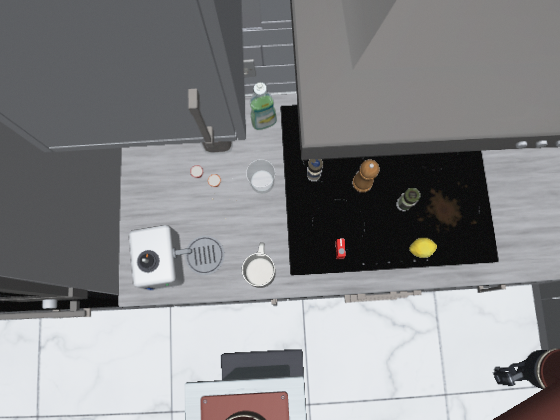

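View pics/sc0.png

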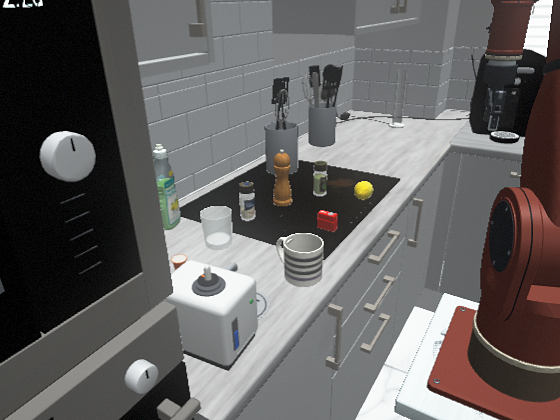

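The top view shows the dispenser at (152,255), drip plate at (205,255), mug at (259,270) with its handle pointing up (+x), and knob at (341,248). The microwave and tall cupboard are to the left, and a hood hangs over the hob. I'll enlarge the key parts.

```bash
python3 - <<'E'
from h import *
a=load('top0')['frame'][:,:,::-1];b=load('sc0')['frame'][:,:,::-1]
c1=cv2.resize(a[215:295,120:280],(800,400),interpolation=cv2.INTER_CUBIC)
c2=cv2.resize(a[230:265,320:360],(228,200),interpolation=cv2.INTER_CUBIC)
c3=cv2.resize(b[255:305,180:240],(240,200),interpolation=cv2.INTER_CUBIC)
c4=cv2.resize(b[200:240,310:350],(200,200),interpolation=cv2.INTER_CUBIC)
bot=np.hstack([c2,c3,c4,np.zeros((200,132,3),np.uint8)])
cv2.imwrite('pics/crop0.png',np.vstack([c1,bot]))
c=load('top0')
for n,u,v,z in [('drip',205,255,0),('mugtop',258.5,270.5,.09),('knobtop',341,248,.05),('collar',148,261,.15),('lemon',423,248,.03),('glass top',260,173,.09)]: print(n,pt(c,u,v,z).round(3))
E
```

```text
drip [0.489 0.096 0.   ]
mugtop [ 0.429 -0.057  0.09 ]
knobtop [ 0.48 -0.28  0.05]
collar [0.461 0.214 0.15 ]
lemon [ 0.47  -0.508  0.03 ]
glass top [ 0.692 -0.073  0.09 ]
```

View pics/crop0.png

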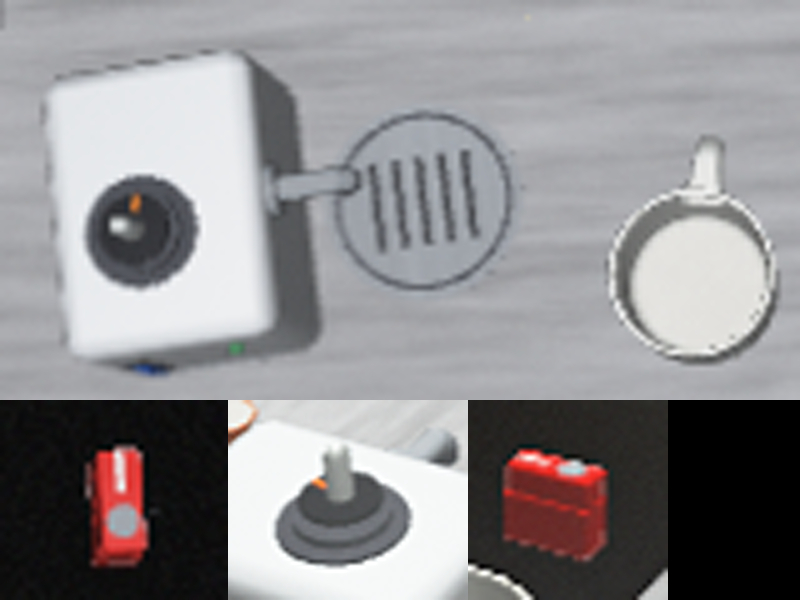

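The crop shows the plate centre at full-image (204.6,255.1), the mug rim centre at (258.5,269.6), and the orange mark on the far (+x) side of the collar. The knob's white pointer is also towards +x, so little turning is needed. I'll move towards the knob for a wrist view.

```bash
python3 -m creep '[[[0.031,-0.027,0,0],[0.031,-0.027,0,0],[0.031,-0.027,0,0],[0.031,-0.027,0,0],[0.031,-0.027,0,0]]]'; python3 -m creep '[[[0.031,-0.027,0,0],[0.031,-0.027,0,0],[0.031,-0.027,0,0],[0.031,-0.027,0,0],[0.031,-0.027,0,0]]]'; python3 -m creep '[[[0,0,0,7.65],[0,0,0,7.65],[0,0,0,0],[0,0,0,0]]]'
python3 - <<'E'
from h import *
c=snap('wrist','w1');print(r.state()['time'],np.round(c['pose'],3).tolist(),np.round(c['T_tool_cam'],3).tolist())
print(proj(c,[[.48,-.28,.05],[.43,-.057,.09]]))
E
```

```text
time: 0.6
position: [0.2859, -0.4542, 0.231]
tcp_rot: [-3.113, -0.418, 0.001]
ft_force: [-0.3, 0.3, 0.6]
grip_width: 0.999
grip_force: 0.0
time: 1.1
position: [0.3997, -0.2832, 0.2312]
tcp_rot: [-3.114, -0.418, 0.0]
ft_force: [1.1, -1.3, -0.6]
grip_width: 1.001
grip_force: 0.0
time: 1.5
position: [0.399, -0.2849, 0.2311]
tcp_rot: [-3.141, -0.005, 0.001]
ft_force: [-0.6, -0.2, 0.5]
grip_width: 1.004
grip_force: 0.0
1.55 [[0.002, 0.951, 0.309, 0.478], [-1.0, 0.002, -0.0, -0.284], [-0.001, -0.309, 0.951, 0.373], [0.0, 0.0, 0.0, 1.0]] [[-0.001, 0.951, 0.308, 0.079], [1.0, 0.001, 0.001, -0.001], [0.001, 0.308, -0.951, -0.142], [0.0, 0.0, 0.0, 1.0]]
[[278.29668689  86.21538118]
 [  3.72554374 152.25881531]]
```

View pics/w1.png

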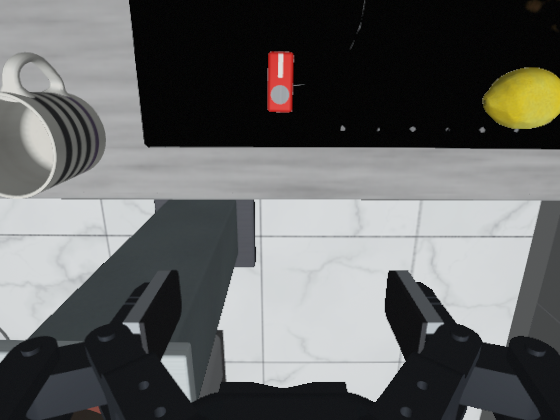

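The wrist view shows the knob's top at about (281,81), nearly aligned with the world axes and pointer up (+x), and the mug at left with its handle up. Next I move over the mug.

```bash
python3 -m creep '[[[0.008,-0.046,0,0],[0.008,-0.046,0,0],[0.008,-0.046,0,0],[0.007,-0.047,0,0],[0,0,0,0]]]'
python3 - <<'E'
from h import *
c=load('w1');f=c['frame'].astype(int)
m=((f[:,:,0]>110)&(f[:,:,1]<90)|((abs(f[:,:,0]-f[:,:,1])<40)&(f[:,:,0]>100)))[40:125,255:310].astype(np.uint8)
p=np.argwhere(m)[:,::-1].astype(np.float32)+[255,40];print(cv2.minAreaRect(p.astype(np.float32)),p.min(0),p.max(0))
b=cv2.boxPoints(cv2.minAreaRect(p.astype(np.float32)))
for q in b: print(q,pt(c,*q,.0515).round(4))
c=snap('wrist','w2');print(r.state()['position'],r.state()['time'])
E
```

```text
time: 2.05
position: [0.4312, -0.0938, 0.2318]
tcp_rot: [-3.141, -0.017, -0.002]
ft_force: [0.1, 0.1, -0.1]
grip_width: 0.997
grip_force: 0.0
((281.5, 81.5), (29.0, 61.0), 0.0) [267.  51.] [296. 112.]
[267. 112.] [ 0.4584 -0.2701  0.0515]
[267.  51.] [ 0.5082 -0.2706  0.0515]
[296.  51.] [ 0.5082 -0.2949  0.0515]
[296. 112.] [ 0.4585 -0.2955  0.0515]
[ 0.43067869 -0.0972501   0.23162435] 2.1
```

View pics/w2.png

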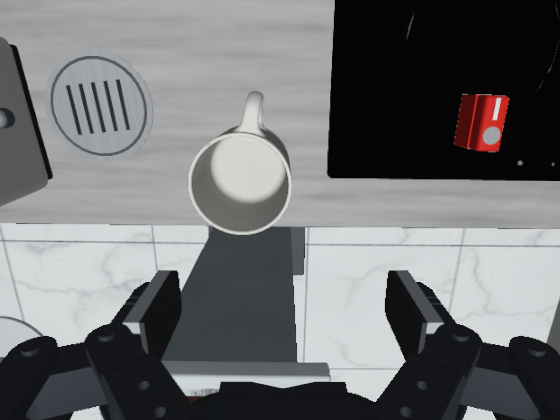

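The rim circle is centred at (240,184), radius about 51 px, and the plate's ring at about (99,106). The slots run from (80,134) to (68,86).

```bash
python3 - <<'E'
from h import *
c=load('w2');t=load('top0')
for n,u,v,z in [('rim c',240,184,.09),('riml',189,184,.09),('rimr',291,184,.09),('rimu',240,133,.09),('riml',240,234,.09),('plate',99,106,0),('pl',45,106,0),('pr',153,106,0),('s0',80,134,0),('s1',68,86,0),('s0',131,128,0),('s1',119,80,0),('handle end',254,92,.06)]: print(n,pt(c,u,v,z).round(4))
for n,u,v,z in [('rim c',258.4,269.5,.09),('plate',204.6,255,0),('s0',196.2,265,0),('s1',193.8,248,0)]: print('top',n,pt(t,u,v,z).round(4))
E
```

```text
rim c [ 0.4354 -0.0578  0.09  ]
riml [ 0.435  -0.0158  0.09  ]
rimr [ 0.4358 -0.0997  0.09  ]
rimu [ 0.4768 -0.0589  0.09  ]
riml [ 0.391  -0.0566  0.09  ]
plate [0.4928 0.0956 0.    ]
pl [0.4929 0.1523 0.    ]
pr [0.4929 0.0398 0.    ]
s0 [0.4644 0.1199 0.    ]
s1 [0.5125 0.1248 0.    ]
s0 [0.4707 0.065  0.    ]
s1 [0.5181 0.0717 0.    ]
handle end [ 0.5075 -0.068   0.06  ]
top rim c [ 0.4312 -0.057   0.09  ]
top plate [0.4894 0.0973 0.    ]
top s0 [0.4626 0.1214 0.    ]
top s1 [0.5109 0.1274 0.    ]
```

```bash
python3 -m creep '[[[0.003,0.001,0.036,0],[0,0,0.036,0],[0,0,0.036,0],[0,0,0.036,0],[0,0,0.034,0]]]'; python3 -m creep '[[[0,0,0,0],[0,0,0,0]]]' 0.5;  python3 -m creep '[[[0,0,0,0],[0,0,0,0],[0,0,0,0],[0,0,0,0],[0,0,0,0]]]' 1;python3 - <<'E'
from h import *
a=snap('wrist','w3')['frame'][:,:,::-1];b=snap('scene','s3')['frame'][:,:,::-1]
cv2.imwrite('pics/c3.png',cv2.resize(np.hstack([a,b]),(800,300)));print(r.state())
E
```

```text
time: 2.6
position: [0.4327, -0.1023, 0.0518]
tcp_rot: [3.141, -0.0, -0.0]
ft_force: [0.1, -0.9, -0.2]
grip_width: 0.999
grip_force: 0.0
time: 2.8
position: [0.4331, -0.1016, 0.0537]
tcp_rot: [-3.141, 0.001, 0.002]
ft_force: [1.4, 0.3, 0.5]
grip_width: 0.691
grip_force: 0.0
time: 3.3
position: [0.4344, -0.0994, 0.055]
tcp_rot: [-3.141, -0.001, -0.003]
ft_force: [-4.6, 6.3, 17.0]
grip_width: 0.067
grip_force: 60.0
{'time': 3.4, 'q': array([ 0.58731688,  0.13273481, -0.48263946,  2.11974059,  0.07683572,
        0.90386973, -1.5091333 ]), 'qd': array([-0.00121673,  0.00050533,  0.0007151 ,  0.00054463, -0.00087645,
       -0.00298903, -0.00064457]), 'joint_efforts': array([  2.68225014, -34.92978573,   1.46014821, -29.9370575 ,
         2.3141335 ,  -1.59716528,  -0.1417377 ]), 'position': array([ 0.43435609, -0.09941162,  0.05496988]), 'tcp_rot': array([-3.14066805e+00, -1.32788554e-03, -2.83478575e-03]), 'ft_force': array([-4.27023149,  6.44333748, 16.07030505]), 'wrist_torque': array([2.18465092, 0.86753359, 0.14718113]), 'grip_force': 60.01624706430448, 'grip_width': 0.06780048744193298}
```

View pics/c3.png

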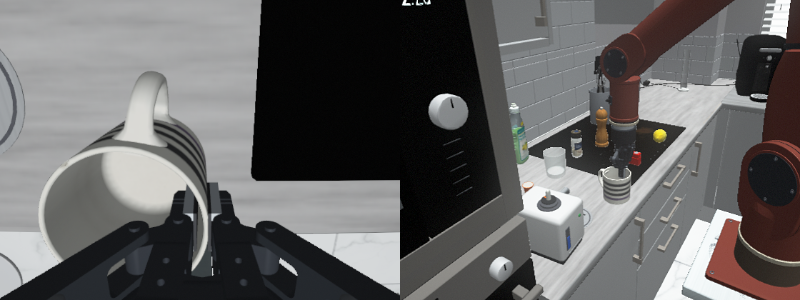

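The mug's wall is gripped, with the cup still flat on the worktop. I'll relieve some of the down-force and slide.

```bash
python3 -m creep '[[[0,0,-0.002,0],[0.004,-0.01,0,0],[0.006,-0.016,0,0],[0.006,-0.016,0,0],[0.006,-0.016,0,0]]]'; python3 -m creep '[[[0.006,-0.016,0,0],[0.006,-0.016,0,0],[0.006,-0.016,0,0],[0.006,-0.016,0,0],[0.006,-0.016,0,0]]]';python3 -m creep '[[[0.006,-0.014,0,0],[0,0,0,0],[0,0,0,0]]]'
python3 - <<'E'
from h import *
a=snap('wrist','w4')['frame'][:,:,::-1];b=snap('top','t4')['frame'][:,:,::-1]
b=cv2.resize(b[215:295,120:280],(400,200),interpolation=cv2.INTER_CUBIC)
cv2.imwrite('pics/c4.png',np.hstack([cv2.resize(a,(400,300)),np.vstack([b,np.zeros((100,400,3),np.uint8)])]));s=r.state();print(s['position'],s['ft_force'])
E
```

```text
time: 3.9
position: [0.4561, -0.0443, 0.0565]
tcp_rot: [3.139, -0.003, 0.002]
ft_force: [-1.8, -7.0, 9.7]
grip_width: 0.062
grip_force: 62.8
time: 4.4
position: [0.4862, 0.0355, 0.0565]
tcp_rot: [3.138, -0.003, 0.002]
ft_force: [-2.8, -9.2, 11.3]
grip_width: 0.058
grip_force: 63.7
time: 4.7
position: [0.4921, 0.0519, 0.0559]
tcp_rot: [-3.141, -0.0, -0.003]
ft_force: [1.2, 3.4, 2.4]
grip_width: 0.063
grip_force: 62.0
[0.49191875 0.05169769 0.05577924] [1.18360355 2.52199198 2.35909973]
```

View pics/c4.png

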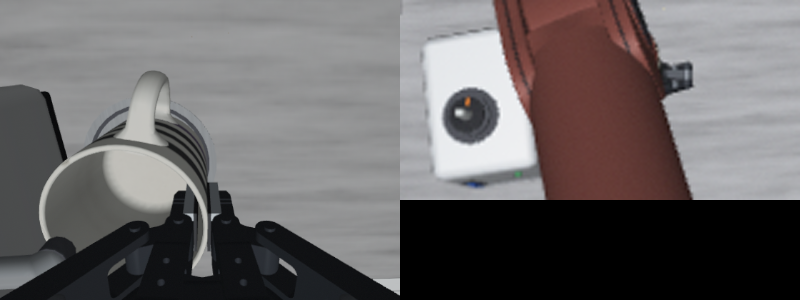

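The mug has moved under the spout, and the arm hides it from the top camera. I'll overlay the projected circles on the wrist picture to check the centring.

```bash
python3 - <<'E'
from h import *
c=load('w4');im=c['frame'][:,:,::-1].copy();a=np.linspace(0,2*np.pi,200)
def circ(x,y,R,z,col):
    p=proj(c,np.c_[x+R*np.cos(a),y+R*np.sin(a),a*0+z])
    cv2.polylines(im,[np.round(p*8).astype(np.int32)],True,col,1,cv2.LINE_AA,3)
circ(.4928,.0956,.056,0,(0,0,255)); circ(.4938,.0925,.043,.09,(0,200,0))
cv2.imwrite('pics/c5.png',cv2.resize(im[110:],(800,443)))
E
```

```text
(no output)
```

View pics/c5.png

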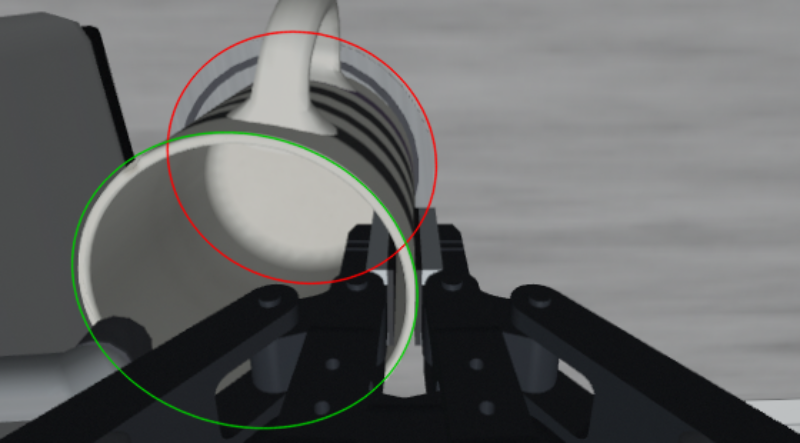

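```bash
python3 -m creep '[[[-0.001,-0.0025,0,0],[0,-0.0025,0,0],[0,0,0,0],[0,0,0,0]]]'
python3 - <<'E'
from h import *
c=snap('wrist','w5');print(c['state']['position'],c['state']['ft_force'])
E
```

```text
time: 5.2
position: [0.4915, 0.0537, 0.0563]
tcp_rot: [3.139, -0.004, 0.004]
ft_force: [1.1, -7.6, 8.9]
grip_width: 0.065
grip_force: 63.0
[0.49149788 0.05367648 0.05630454] [ 1.1454364  -7.55092333  8.87613227]
```

```bash
python3 -m creep '[[[0,-0.0025,0,0],[0,0,0,0],[0,0,0,0]]]'; python3 -m creep '[[[0,0,0,0],[0,0,0,0],[0,0,0,0]]]' 0.7;  python3 -m creep '[[[0,0,0,0],[0,0,-0.03,0],[0,0,-0.04,0],[0,0,-0.04,0],[0,0,-0.04,0]]]' 0.5;
```

```text
time: 5.55
position: [0.4915, 0.0558, 0.0563]
tcp_rot: [3.139, -0.005, 0.003]
ft_force: [1.5, -8.0, 11.4]
grip_width: 0.061
grip_force: 63.2
time: 5.85
position: [0.4899, 0.0579, 0.0551]
tcp_rot: [3.141, -0.001, -0.001]
ft_force: [0.1, -4.2, 4.2]
grip_width: 0.15
grip_force: 1.9
time: 6.35
position: [0.4897, 0.0593, 0.2066]
tcp_rot: [-3.141, -0.001, 0.001]
ft_force: [1.0, -0.3, -0.1]
grip_width: 0.248
grip_force: 0.0
```

```bash
python3 -m creep '[[[-0.02,0,-0.03,0],[-0.02,0,0,0],[0,0,0,0],[0,0,0,0]]]'; python3 - <<'E'
from h import *
c=snap('wrist','w6');im=cv2.resize(c['frame'][:,:,::-1],(800,600),interpolation=cv2.INTER_CUBIC);cv2.imwrite('pics/w6b.png',im);print(c['state']['position'],proj(c,[[.491,.096,.09],[.462,.214,.1505]]))
E
```

```text
time: 6.75
position: [0.4502, 0.0588, 0.2351]
tcp_rot: [3.141, 0.0, 0.0]
ft_force: [-0.5, -0.5, -0.5]
grip_width: 0.253
grip_force: 0.0
[0.45017321 0.05879984 0.23512339] [[237.07093664 138.84235917]
 [ 52.62052371 195.53201895]]
```

View pics/w6b.png

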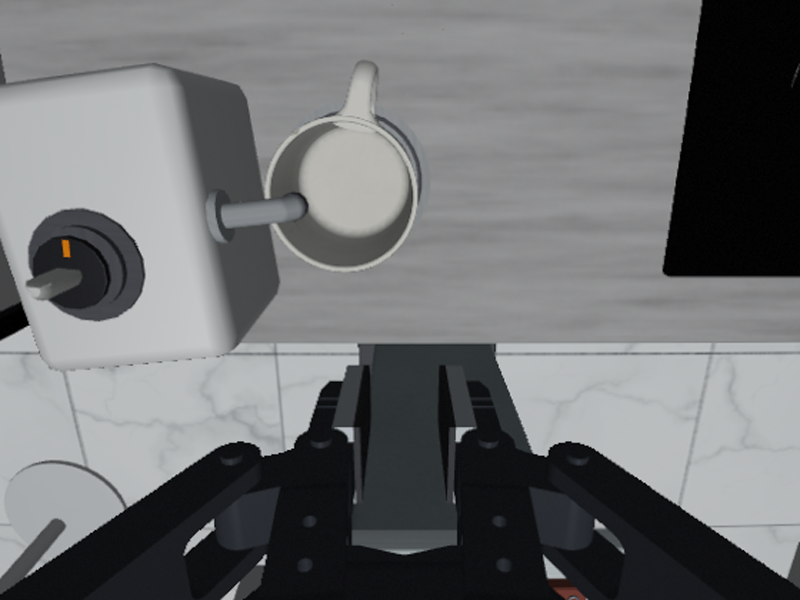

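The rim is centred at about (341,193) in the enlarged view, just below the spout, with only a thin crescent of plate visible out to (427,180). The collar is at about (70,277), with the orange mark above it at (66,247).

```bash
python3 - <<'E'
from h import *
c=load('w6');k=1.42857;t=load('top0')
for n,u,v,z in [('rim',341.5,193,.09),('l',265,193,.09),('r',418,193,.09),('u',341,115,.09),('d',341,271,.09),('plate r',427,180,0),('collar',69,277,.1505),('cl',28,277,.1505),('cr',109,277,.1505),('or0',67,257,.1505),('or1',66,239,.1505)]: print(n,pt(c,u/k,v/k,z).round(4))
for n,u,v,z in [('collar',120+140/5-.4,215+229/5-.4,.1505),('or',120+137/5-.4,215+203/5-.4,.1505),('tip',120+120/5-.4,215+224/5-.4,.1755)]: print('top',n,pt(t,u,v,z).round(4))
im=c['frame'][:,:,::-1].copy();a=np.linspace(0,2*np.pi,200)
def circ(x,y,R,z,col):
    p=proj(c,np.c_[x+R*np.cos(a),y+R*np.sin(a),a*0+z]);cv2.polylines(im,[np.round(p*8).astype(np.int32)],True,col,1,cv2.LINE_AA,3)
circ(.4928,.0956,.056,0,(0,0,255)); circ(.493,.0945,.043,.09,(0,200,0));circ(.463,.2125,.018,.1505,(255,255,0))
cv2.imwrite('pics/c7.png',cv2.resize(im[40:240,0:310],(800,516),interpolation=cv2.INTER_CUBIC))
E
```

```text
rim [0.494  0.0943 0.09  ]
l [0.4941 0.1371 0.09  ]
r [0.4939 0.0517 0.09  ]
u [0.5353 0.0931 0.09  ]
d [0.4488 0.0963 0.09  ]
plate r [0.4922 0.0427 0.    ]
collar [0.4631 0.2168 0.1505]
cl [0.4632 0.2367 0.1505]
cr [0.4631 0.1975 0.1505]
or0 [0.4728 0.2157 0.1505]
or1 [0.4813 0.2145 0.1505]
top collar [0.4626 0.2147 0.1505]
top or [0.4757 0.2163 0.1505]
top tip [0.4621 0.2173 0.1755]
```

View pics/c7.png

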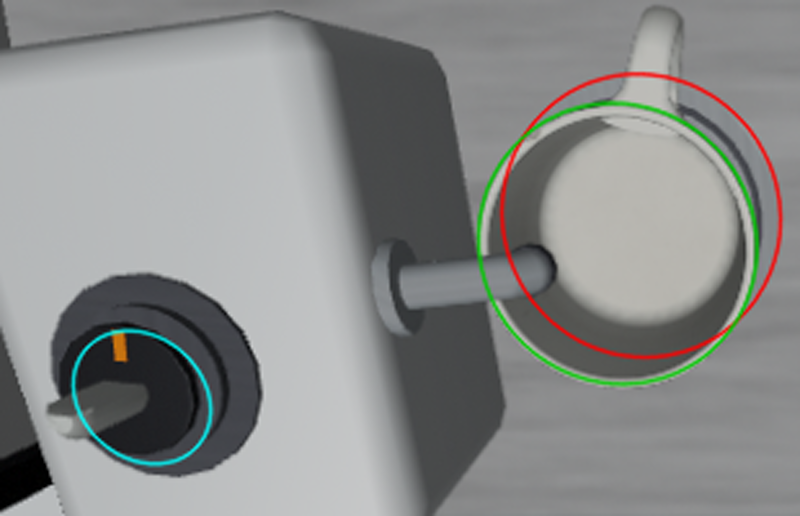

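The mug's rim circle coincides with the plate centre to within about 1.5 mm. I've now used all 10 views, so from here I measure numerically. I'll move over the spindle and fit the black disc, orange mark and shaft by colour.

```bash
python3 -m creep '[[[-0.012,-0.039,-0.005,0],[-0.012,-0.039,-0.005,0],[-0.012,-0.039,0,0],[-0.012,-0.039,0,0],[0,0,0,0]]]';python3 -m creep '[[[0,0,0,0]]]'; python3 - <<'E'
from h import *
c=snap('wrist','w8');f=c['frame'].astype(int);print(c['state']['position'])
u,v=np.round(proj(c,[[.463,.2155,.1505]])[0]).astype(int);print(u,v)
hsv=cv2.cvtColor(c['frame'],cv2.COLOR_RGB2HSV)
o=(hsv[:,:,0]>5)&(hsv[:,:,0]<25)&(hsv[:,:,1]>150)&(hsv[:,:,2]>120);o[:v-60]=0;o[v+60:]=0;o[:,:u-60]=0;o[:,u+60:]=0
p=np.argwhere(o);print('orange',p.mean(0)[::-1],p.min(0)[::-1],p.max(0)[::-1])
g=c['frame'].mean(2).astype(int)
for y in range(v-44,v+45,4): print(y,' '.join('%3d'%g[y,x] for x in range(u-52,u+53,4)))
E
```

```text
time: 7.3
position: [0.4003, 0.2203, 0.2452]
tcp_rot: [-3.139, -0.012, 0.002]
ft_force: [0.1, -0.3, 0.1]
grip_width: 0.249
grip_force: 0.0
time: 7.4
position: [0.4022, 0.2154, 0.2448]
tcp_rot: [-3.141, -0.003, 0.002]
ft_force: [0.8, 0.4, 0.2]
grip_width: 0.251
grip_force: 0.0
[0.40222622 0.2154456  0.24477052]
284 118
orange [283.53968254  95.98412698] [281  90] [286 102]
74 206 206 206 207 207 207 207 207 120  77  77  77  77  76  76  76  76 128 209 209 208 208 208 208 208 209 208
78 206 207 206 207 207 207 189  80  81  80  80  79  79  78  78  78  78  78  77 209 209 209 209 209 208 209 208
82 206 206 206 207 207 170  78  77  76  77  77  78  79  80  79  79  79  80  80  79 174 209 209 208 208 208 209
86 207 207 207 207 173  77  78  77  77  82  80  79  80  79  78  80  79  77  78  78  79 209 209 209 209 209 209
90 207 207 207 207  77  78  78  78  79  80  56  67  66 135  67  39  77  77  78  79  80  81 209 209 209 209 209
94 207 207 207 159  77  78  78  80  37  67  67  68  67 135  67  67  67  71  79  78  78  78 135 209 209 209 209
98 207 207 208  79  78  76  79  58  67  68  69  69  69 136 
[... 1143 characters left out ...]
  79 175 210 210 210 210 210
142 204 210 210 210 210  93  82  82  81  80  77  67  68  74  65  79  79  79  79  79 137 210 210 210 210 210 210
146 202 210 210 210 211 211 100  79  79  80  80  81  80  79  82  82  82  81  80 118 211 211 211 210 210 210 210
150 200 210 210 211 211 211 211 173  81  80  80  80  79  79  80  78  79  80 207 210 211 211 210 211 211 210 210
154 198 210 211 211 211 211 211 211 211 182  83  79  79  80  80 126 186 211 211 211 211 210 211 211 211 211 211
158 196 210 211 211 211 211 212 211 212 211 212 211 211 211 211 211 211 211 211 211 211 211 211 211 211 211 211
162 193 208 211 211 211 212 212 211 212 211 212 211 211 211 211 211 211 211 211 211 211 211 211 211 211 211 211
```

```bash
python3 - <<'E'
from h import *
from scipy.ndimage import map_coordinates as mc
c=load('w8');g=cv2.GaussianBlur(c['frame'].astype(np.float32).mean(2),(0,0),.8);a=np.linspace(0,2*np.pi,360)
def s(x,y,R,z): 
    p=proj(c,np.c_[x+R*np.cos(a),y+R*np.sin(a),a*0+z]);return np.clip(mc(g,[p[:,1],p[:,0]],order=1),0,100).mean()
X=np.arange(.455,.472,.0005);Y=np.arange(.207,.224,.0005)
for R in (.0175,.018,.0185):
    S=np.array([[s(x,y,R,.1505) for y in Y] for x in X]);i=np.unravel_index(S.argmin(),S.shape);print(R,X[i[0]],Y[i[1]],S.min())
print('c',pt(c,282,116,.1505))
hsv=cv2.cvtColor(c['frame'],cv2.COLOR_RGB2HSV)
o=(hsv[:,:,0]>5)&(hsv[:,:,0]<25)&(hsv[:,:,1]>150)&(hsv[:,:,2]>120);o[:80]=0;o[110:]=0;o[:,:270]=0;o[:,295:]=0
p=np.argwhere(o)[:,::-1];W=np.array([pt(c,*q,.1505)[:2] for q in p]);m=W.mean(0);l,V=np.linalg.eigh(np.cov((W-m).T));print('orange',m,V[:,1],np.sqrt(l))
for y in range(110,130): print(y,' '.join('%3d'%v for v in c['frame'][y,266:300].mean(1)))
# shaft flat in world
E
```

```text
0.0175 0.4645 0.217 65.3287
0.018 0.4635 0.217 69.93631
0.0185 0.463 0.2165 72.19064
c [0.46427043 0.2168152  0.1505    ]
orange [0.47668174 0.21584301] [-0.99102439  0.13368122] [0.00088333 0.00235796]
110  71  71  71  71  71  71  71  72  72  72  72  72  72  72  73  73  73  73  72  73  72  72  72  72  72  72  72  71  72  72  72  72  72  72
111  71  71  71  71  71  72  72  74  75  76  75  75  75  74  75  74  73  73  73  73  73  73  72  73  72  72  72  72  71  72  72  72  71  72
112  71  71  72  72  72  72  72  76  81  82  82  81  80  80  80  78  76  76  76  75  75  74  74  74  73  73  72  72  72  72  72  72  72  71
113  72  71  72  71  72  71  74  91  91  84  84  83  82  82  82  82  81  81  81  81  80  79  79  79  77  73  73  72  72  73  72  72  72  72
114  72  72  72  72  72  72  81 110 112 101  90  87  86  84  84  84  83  83  82  82  82  82  81  81  81  82  74  73  73  72  72  73  73  72
115  71  72  72  72  72  72  82  99 120 121 104  94  92  91  90  89  89  88  87  86  85  84  84  95  95  99  78  73  73  73  73  73  73  73
116  72  72  73  73  72  72  86 109 120 130 131 148 156 1
[... 1202 characters left out ...]

125  74  75  75  75  75  74  74  77  98 113 120 126 134 140 145 148 148 146 142 139 133 123 109  91  78  75  75  75  74  75  75  75  75  75
126  74  75  74  75  75  75  75  75  82  95 106 116 124 130 134 136 137 134 130 127 122 111  94  79  76  76  75  75  76  75  75  75  75  74
127  75  75  74  75  75  76  76  75  76  78  87 101 110 118 121 123 126 122 117 110 105  92  78  75  76  75  76  75  76  76  75  75  75  76
128  75  74  75  76  75  76  76  76  75  76  75  83  90 101 103 106 109 104  99  88  84  78  76  76  76  75  76  76  76  76  75  76  75  76
129  75  75  76  75  75  76  76  76  75  76  76  76  77  80  80  84  86  82  77  77  77  77  77  77  76  77  76  76  75  76  76  75  75  76
```

Spindle: centre (0.464, 0.217) in the wrist view, with the flat pointing to yaw −7°. The orange bar and the flat's edge agree on that. Next I go to the knob.

```bash
python3 -m creep '[[[0.007,0.045,0,0],[0.007,0.045,0,0],[0.007,0.045,0,0],[0.007,0.045,0,0],[0.007,0.045,0,0]]]' -0.3; python3 -m creep '[[[0.007,0.045,0,0],[0.007,0.045,0,0],[0.007,0.045,0,0],[0.007,0.045,0,0],[0.007,0.045,0,0]]]';python3 -m creep '[[[0.009,0.048,0,0],[0,0,0.03,0],[0,0,0.04,0],[0,0,0,0],[0,0,0,0]]]'; python3 - <<'E'
from h import *
c=snap('wrist','w9');f=c['frame'].astype(int);print(c['state']['position'])
print(proj(c,[[.483,-.2828,.0515]]))
m=(f[:,:,0]>100)&(f[:,:,1]<70)&(f[:,:,2]<80)
n,l,st,ce=cv2.connectedComponentsWithStats(m.astype(np.uint8))
for i in range(1,n):
    if st[i,4]>60: print(st[i],ce[i].round(1))
E
```

```text
time: 7.95
position: [0.4372, -0.0138, 0.2451]
tcp_rot: [3.142, -0.004, -0.0]
ft_force: [1.4, 0.3, 0.2]
grip_width: 0.649
grip_force: 0.0
time: 8.45
position: [0.4714, -0.2389, 0.2447]
tcp_rot: [3.141, -0.005, -0.002]
ft_force: [1.4, 0.0, -0.2]
grip_width: 0.651
grip_force: 0.0
time: 8.95
position: [0.4804, -0.284, 0.1753]
tcp_rot: [-3.141, 0.002, 0.003]
ft_force: [0.2, 0.3, 1.1]
grip_width: 0.646
grip_force: 0.0
[ 0.48039985 -0.28400598  0.17526162]
[[282.35520553 191.8631704 ]]
[267 155  29  66 525] [280.9 186.5]
```

```bash
python3 -m creep '[[[0.001,-0.001,0.045,0],[0,0,0.045,0],[0,0,0.04,0],[0,0,0.026,0],[0,0,0,0]]]'; python3 -m creep '[[[0,0,0,0],[0,0,0,0],[0,0,0,0],[0,0,0,0],[0,0,0,0]]]' 1; python3 -m creep '[[[0,0,0,0],[0,0,0,0]]]'; python3 - <<'E'
from h import *
c=snap('wrist','w10');f=c['frame'].astype(int);print(c['state']['position'],c['state']['ft_force'])
m=(f[:,:,0]>100)&(f[:,:,1]<70)&(f[:,:,2]<80)
n,l,st,ce=cv2.connectedComponentsWithStats(m.astype(np.uint8))
for i in range(1,n):
    if st[i,4]>60: print(st[i],ce[i].round(1))
P=c['state']['position'];z=.0515
for dx in(-.025,.025):
  for dy in(-.011,.011): print(dx,dy,proj(c,[[P[0]+dx,P[1]+dy,z]]).round(1))
E
```

```text
time: 9.5
position: [0.4812, -0.2819, 0.0179]
tcp_rot: [-3.14, 0.0, 0.005]
ft_force: [0.1, 0.3, 1.2]
grip_width: 0.647
grip_force: 0.0
time: 10.0
position: [0.4841, -0.2833, 0.0222]
tcp_rot: [3.139, -0.001, 0.006]
ft_force: [-0.1, 0.3, 7.0]
grip_width: 0.252
grip_force: 59.4
time: 10.2
position: [0.4841, -0.2834, 0.0222]
tcp_rot: [3.139, -0.001, 0.006]
ft_force: [-0.9, 0.8, 6.7]
grip_width: 0.244
grip_force: 59.4
[ 0.48413265 -0.28336804  0.02220403] [-0.9390756   0.80956068  6.70224548]
[255 210  55  23 969] [282.2 220.9]
[ 253  236   61  128 1757] [283.8 277.4]
-0.025 -0.011 [[313.  367.7]]
-0.025 0.011 [[256.9 367.9]]
0.025 -0.011 [[316.7 251.7]]
0.025 0.011 [[253.2 251.8]]
```

```bash
python3 - <<'E'
from h import *
c=load('w10');f=c['frame']
for y in range(200,384,4): print(y,[tuple(int(k) for k in f[y,x]) for x in (262,284,306)], pt(c,284,y,.0515)[0].round(4))
for y in (222,260,300,340): print(y,[int(v) for v in f[y,244:324:2,0]])
E
```

```text
200 [(13, 14, 14), (14, 14, 14), (14, 15, 13)] 0.5279
204 [(13, 11, 13), (13, 12, 12), (11, 11, 11)] 0.5265
208 [(12, 14, 14), (12, 12, 13), (11, 11, 12)] 0.5251
212 [(138, 31, 29), (138, 31, 30), (151, 111, 111)] 0.5237
216 [(138, 32, 29), (155, 139, 137), (138, 31, 30)] 0.5223
220 [(137, 30, 28), (162, 164, 163), (137, 31, 30)] 0.5209
224 [(137, 31, 29), (162, 164, 163), (138, 31, 30)] 0.5194
228 [(138, 31, 29), (163, 164, 163), (138, 31, 30)] 0.518
232 [(199, 60, 58), (162, 163, 162), (199, 61, 57)] 0.5165
236 [(204, 64, 58), (160, 162, 161), (255, 108, 101)] 0.515
240 [(138, 32, 30), (160, 162, 160), (135, 31, 29)] 0.5136
244 [(140, 32, 29), (160, 162, 160), (137, 32, 29)] 0.5121
248 [(142, 33, 29), (246, 236, 234), (140, 33, 30)] 0.5106
252 [(208, 47, 41), (207, 46, 40), (204, 46, 41)] 0.5091
256 [(250, 77, 70), (251, 78, 70), (249, 75, 68)] 0.5075
260 [(255, 111, 103), (255, 255, 255), (255, 105, 97)] 0.506
264 [(255, 112, 103), (255, 255, 255), (255, 104, 96)] 0.5044
268 [(255, 110, 104), (255, 255, 255), (255, 102, 93)] 0.5029
272 [(255, 110, 101), (255, 255, 255), (255, 100,
[... 1723 characters left out ...]
4, 163, 163, 140, 138, 138, 137, 137, 138, 138, 137, 137, 137, 148, 13, 14, 14, 13, 12, 14, 14]
260 [123, 123, 123, 123, 128, 226, 249, 255, 255, 255, 255, 255, 255, 255, 255, 255, 255, 255, 255, 255, 255, 255, 255, 255, 255, 255, 255, 255, 255, 255, 255, 255, 255, 247, 202, 124, 123, 124, 124, 124]
300 [255, 255, 142, 122, 73, 109, 239, 255, 255, 255, 255, 255, 255, 255, 255, 255, 255, 255, 255, 255, 255, 255, 255, 255, 255, 255, 255, 255, 255, 255, 255, 255, 250, 235, 47, 112, 121, 170, 255, 255]
340 [49, 42, 67, 118, 119, 53, 217, 246, 255, 252, 226, 224, 222, 222, 223, 223, 223, 222, 223, 223, 226, 224, 221, 221, 223, 221, 223, 225, 225, 223, 255, 255, 243, 186, 44, 118, 118, 37, 43, 35]
```

Knob gripped: it sits at +1.2 mm in x and 0.7 mm in y in the wrist view, which I use as the camera bias, so the TCP target is (0.4625, 0.216) at yaw −7.3°. Now lift and carry.

```bash
python3 -m creep '[[[0,0,-0.03,0],[0,0,-0.05,0],[0,0,-0.05,0],[0,0,-0.05,0],[0,0,-0.05,0]]]'; python3 -m creep '[[[-0.002,-0.045,0,0],[-0.002,-0.045,0,0],[-0.002,-0.045,0,0],[-0.002,-0.045,0,0],[-0.002,-0.045,0,0]]]'; python3 -m creep '[[[-0.002,-0.045,0,0],[-0.002,-0.045,0,0],[-0.002,-0.045,0,0],[-0.002,-0.045,0,0],[-0.002,-0.045,0,0]]]';python3 -m creep '[[[-0.002,-0.045,0,0],[0,0,0,7.3],[0,0,0,0],[0,0,0,0],[0,0,0,0]]]'; python3 - <<'E'
from h import *
c=snap('wrist','w11');s=r.state();P=s['position'];R=cv2.Rodrigues(s['tcp_rot'])[0];print(P,s['ft_force'],s['grip_width'],R.round(4).tolist(),'d',(R.T@(np.array([.4625,.216,P[2]])-P)).round(4))
f=c['frame'].astype(int);print([int(f[y,284,0]) for y in range(204,372,8)],[int(v) for v in f[260,244:324:4,0]])
E
```

```text
time: 10.75
position: [0.4821, -0.2822, 0.2534]
tcp_rot: [3.14, -0.0, 0.004]
ft_force: [0.8, -0.5, -1.1]
grip_width: 0.249
grip_force: 58.7
time: 11.25
position: [0.4721, -0.0555, 0.2511]
tcp_rot: [3.14, -0.0, 0.004]
ft_force: [1.2, -0.0, -0.7]
grip_width: 0.246
grip_force: 58.9
time: 11.75
position: [0.4621, 0.1695, 0.2512]
tcp_rot: [3.141, -0.001, 0.005]
ft_force: [1.6, -0.2, -1.0]
grip_width: 0.249
grip_force: 58.9
time: 12.25
position: [0.4608, 0.2115, 0.2498]
tcp_rot: [3.135, -0.2, 0.001]
ft_force: [-1.3, 0.4, -1.3]
grip_width: 0.248
grip_force: 59.0
[0.46072353 0.21149928 0.24968798] [-0.3478617  -0.44909205 -0.94265541] 0.2463193159125249 [[0.9919, -0.1273, 0.0007], [-0.1273, -0.9919, -0.0004], [0.0008, 0.0004, -1.0]] d [ 0.0012 -0.0047 -0.    ]
[82, 83, 102, 101, 100, 98, 141, 210, 210, 211, 212, 213, 212, 204, 203, 156, 156, 155, 155, 198, 107] [72, 72, 71, 175, 206, 207, 208, 208, 208, 209, 210, 210, 208, 209, 209, 209, 194, 142, 72, 72]
```

```bash
python3 -m creep '[[[0.0012,-0.0047,0.02,0],[0,0,0.02,0],[0,0,0.012,0],[0,0,0,0],[0,0,0,0]]]'; python3 -m creep '[[[0,0,0.003,0],[0,0,0.003,0],[0,0,0.003,0],[0,0,0,0],[0,0,0,0]]]'; python3 - <<'E'
from h import *
c=snap('wrist','w12');s=r.state();P=s['position'];R=cv2.Rodrigues(s['tcp_rot'])[0];print(P,s['ft_force'],s['wrist_torque'],'d',(R.T@(np.array([.4625,.216,P[2]])-P)).round(4))
E
```

```text
time: 12.8
position: [0.4624, 0.2169, 0.1978]
tcp_rot: [-3.135, 0.201, -0.0]
ft_force: [0.8, -0.2, 0.0]
grip_width: 0.249
grip_force: 59.0
time: 13.3
position: [0.4634, 0.2171, 0.1887]
tcp_rot: [-3.134, 0.201, -0.004]
ft_force: [5.8, 0.9, -1.8]
grip_width: 0.242
grip_force: 58.9
[0.46334866 0.21715332 0.18871557] [ 5.65651172 -0.20592317 -0.68157538] [ 0.06971756 -1.39683239  0.04410382] d [-0.0007  0.0013 -0.    ]
```

The tip has entered the bore, and the 5.7 N side force says the knob needs to go to +x.

```bash
python3 -m creep '[[[0.0015,0,0,0],[0,0,0,0],[0,0,0,0]]]'; python3 -m creep '[[[0.001,0,0,0],[0,0,0,0],[0,0,0,0]]]'; python3 -m creep '[[[0,0,0.002,0],[0,0,0,0],[0,0,0,0]]]'
```

```text
time: 13.65
position: [0.4637, 0.217, 0.1884]
tcp_rot: [-3.135, 0.2, -0.0]
ft_force: [2.6, -0.5, 0.7]
grip_width: 0.249
grip_force: 58.9
time: 13.95
position: [0.4642, 0.2169, 0.1881]
tcp_rot: [3.135, -0.2, -0.001]
ft_force: [-0.5, -0.1, -1.4]
grip_width: 0.247
grip_force: 58.9
time: 14.25
position: [0.4644, 0.2168, 0.1862]
tcp_rot: [3.135, -0.2, -0.001]
ft_force: [0.8, 0.3, -0.9]
grip_width: 0.248
grip_force: 58.9
```

```bash
for i in 1; do python3 -m creep '[[[0,0,0.002,0],[0,0,0.002,0],[0,0,0,0],[0,0,0,0]]]'; done; python3 -m creep '[[[0,0,0.002,0],[0,0,0.002,0],[0,0,0,0],[0,0,0,0]]]'
```

```text
time: 14.65
position: [0.4645, 0.2168, 0.1823]
tcp_rot: [3.135, -0.2, -0.0]
ft_force: [0.1, -0.0, 0.2]
grip_width: 0.252
grip_force: 58.9
time: 15.05
position: [0.4646, 0.2169, 0.1783]
tcp_rot: [3.135, -0.2, -0.0]
ft_force: [0.4, 0.1, -0.6]
grip_width: 0.245
grip_force: 58.9
```

It slides freely on the full D-section. On to the collar, then press.

```bash
python3 -m creep '[[[0,0,0.004,0],[0,0,0.004,0],[0,0,0.002,0],[0,0,0,0],[0,0,0,0]]]'; python3 -m creep '[[[0,0,0.002,0],[0,0,0,0],[0,0,0,0]]]'; python3 -m creep '[[[0,0,0.002,0],[0,0,0,0],[0,0,0,0]]]'
```

```text
time: 15.55
position: [0.4646, 0.2169, 0.1683]
tcp_rot: [-3.135, 0.2, 0.0]
ft_force: [0.1, -0.3, -1.1]
grip_width: 0.247
grip_force: 58.9
time: 15.85
position: [0.4648, 0.217, 0.1668]
tcp_rot: [-3.135, 0.2, -0.001]
ft_force: [-1.0, -1.1, 3.7]
grip_width: 0.248
grip_force: 59.6
time: 16.15
position: [0.4648, 0.2171, 0.1647]
tcp_rot: [-3.135, 0.2, -0.001]
ft_force: [-1.6, -0.1, 5.5]
grip_width: 0.246
grip_force: 59.7
```

```bash
python3 -m creep '[[[0,0,0.002,0],[0,0,0.001,0],[0,0,0,0],[0,0,0,0]]]'; python3 -m creep '[[[0,0,0.001,0],[0,0,0.001,0],[0,0,0,0],[0,0,0,0],[0,0,0,0]]]'
```

```text
time: 16.55
position: [0.4648, 0.217, 0.1619]
tcp_rot: [-3.135, 0.2, -0.001]
ft_force: [-1.6, -0.3, 7.8]
grip_width: 0.248
grip_force: 60.0
time: 17.05
position: [0.4648, 0.217, 0.1601]
tcp_rot: [-3.135, 0.2, -0.001]
ft_force: [-3.8, -1.2, 9.6]
grip_width: 0.246
grip_force: 60.2
```

```bash
python3 -m creep '[[[0,0,0.0008,0],[0,0,0,0],[0,0,0,0],[0,0,0,0]]]'; python3 -m creep '[[[0,0,0.0008,0],[0,0,0,0],[0,0,0,0],[0,0,0,0]]]'; python3 - <<'E'
from h import *
for n in range(3):
    r.capture('scene')
    s=r.state();print(s['position'],s['ft_force'],s['grip_width'])
E
```

```text
time: 17.45
position: [0.4648, 0.2171, 0.1594]
tcp_rot: [-3.135, 0.2, -0.001]
ft_force: [-2.6, -1.1, 9.5]
grip_width: 0.248
grip_force: 60.3
time: 17.85
position: [0.4649, 0.2171, 0.1591]
tcp_rot: [3.135, -0.201, 0.002]
ft_force: [-5.6, -1.8, 15.1]
grip_width: 0.247
grip_force: 61.3
[0.46489074 0.21707578 0.15910458] [-5.74212569 -2.93745631 15.72531654] 0.25187325097811974
[0.46490371 0.21702942 0.15910872] [-4.56403296 -2.0042353  14.93231254] 0.24715596190003453
[0.4648778  0.21708549 0.15910508] [-5.77275971 -2.84281662 16.13397589] 0.24579186564397706
```

The force steps from 9.5 N to 15 N at z = 0.159, so the spindle is at its stop, 8 mm below contact, and the grip is steady. Handing in.

```bash
python3 -c "
from bench import r
print(r.hand_in())"
```

```text
the job is handed in; nothing more can be done
None
```

I handed the job in with the mug slid onto the drip plate, about 1.5 mm off centre by the wrist camera, and the red knob seated on the D-shaft and still held pressed down at its stop. It took about 18 s; the verdict was not returned, and I did not re-photograph the mug or the bystanders after fitting the knob.

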